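Move a polishing handpiece from its holster to the charging dock

ROBOT

A 6-joint arm with a two-finger parallel gripper is mounted at the origin on the work surface. World frame = base frame: x ahead of the robot, y to its left, z up, the work surface at z = 0. Lengths are in m, angles in rad, forces in N, time in s.
With the tool pointing down it reaches from about 0.375 to 0.9 m from the base axis. Payload 3.1 kg.
Tool frame: the origin (TCP) lies on the front face of the gripper's body, between the roots of the fingers; the fingertips stand 70 mm ahead of it and the grasp point (between the pads) lies 51 mm ahead of it; x points along the fingers, z is the direction in which the jaws open and shut, and the axes are right-handed (so a half turn about x gives the same grasp; the last joint's range is limited). The gripper opens to 87 mm and grips with 3 to 60 N. Pads are 19 mm wide; open, the fingers measure 117 mm over their backs; the gripper's body (75 mm by 190 mm) begins 51 mm behind the grasp point.
Start: joints at [-1.286, 0.527, 1.433, -0, 1.181, -0.178], TCP at [0.279, -0.559, 0.292] pointing down, gripper open.
Joint ranges: [-3.08, 3.08], [-0.75, 2.2], [0.22, 2.44], [-1.43, 4.57], [0, 2.65], [-2.85, 2.85]. Speed limits (rad/s): [2.79, 2.79, 3.14, 3.14, 3.14, 3.14].

INTERFACE

Orientations are given as a rotation vector (axis times angle).
In Python, from plant import r gives the robot as it stands. Calls block until the motion is done:
- r.move_to(position, orientation): joint-space move of the TCP to a pose.
- r.move_straight(position, speed=0.15, orientation=None): straight line of the TCP; orientation=None keeps the orientation; speed is the mean speed in m/s.
- r.set_joints(angles): joint-space move.
- r.release() and r.close_gripper(force=None): open the fingers fully, or close them until they stop; force is the grip in N (None keeps the last).
- r.sleep(seconds).
- r.inverse_kinematics(position, orientation): joint angles nearest the present ones, or None.
- r.camera(name): name is "side" or "top"; returns a dict with "image" (480x640x3 uint8, blue, green, red), "camera_matrix" (3x3 intrinsics, pixels), "T" (4x4, takes a point from camera to world coordinates). Camera axes: x right, y up, looking along -z (the intrinsics and any distortion apply to the point x, -y, -z); pixel columns grow to the right and rows downward; lengths in m; the calibration is good to about 2 mm. A picture is of the moment at which its call begins. There is no depth.
A pose or a line that the arm cannot do raises r.IKError and nothing moves.
- r.sign_off(): hands the job in, once; it reports no verdict.
Readings, each from a call of its own:
- r.read_clock(): time.
- r.read_joints(): joint angles.
- r.read_joint_velocities(): joint speeds.
- r.read_joint_torque(): joint torques, N m.
- r.read_tool_pos(): TCP position.
- r.read_ee_rot(): TCP orientation.
- r.read_contact_force(): force on the tool from outside, world axes, zero at the start.
- r.read_torque(): the same for the moment, N m.
- r.read_finger_gap(): opening from 0.0 (shut) to 1.0 (fully open).
Only numpy, scipy, OpenCV 4.12 (cv2) and the standard library are available. Lean on these libraries where they do the work, as an engineer would, in place of code of your own. Each camera call takes 0.05 s, during which the arm holds its last target. There are 200 camera calls.

TASK

Free the blue-handled polishing handpiece from its leaning metal sleeve: its bayonet lock lets go somewhere in an anticlockwise turn of up to a quarter (seen from the handle end), so turn it bit by bit, feeling with light pulls for the place where it comes, and never force it. Then draw it straight out, in line with the sleeve until the nose is clear, and stand it upright, nose down, in the grey tapered cup of the white charging dock, lowered gently fully home and let go. Leave the jaw model, the orange scaler and the jar where they are.

Things in the scene. Friction and masses are not known exactly. Their poses are not given: they have to be found in the camera images.
- handpiece_grip (a point): Cordless polishing handpiece, 138 mm long, about 130 g, nose down in the sleeve. This point: on its centre line, middle of its round blue handle (16 mm diameter, 52 mm long), 112 mm from the nose tip, 26 mm below the top end. z runs from nose to handle. 18 mm steel shaft from 30 to 80 mm above the nose, with two lugs (26 mm across, 6 wide) at 64-72 mm; then a white collar, 37 mm wide, 6 high.
- nose (a point): Nose tip of the handpiece, on its centre line, 112 mm from the middle of the handle; same axes. The nose is a steel taper, radius 3 mm at the tip, 9 mm at 30 mm up.
- sleeve_mouth (a point): Centre of the upper mouth of the fixed aluminium sleeve, 100 mm above the bench. z: the sleeve's axis, out of the mouth, leaning 0.5 rad from vertical towards the robot (world -x, within 0.45 rad either way). 80 mm long, 36 mm outside, bore 19.5 mm (0.75 mm play all round), open below. The collar rests on the mouth, the nose is 80 mm down. The holster is fixed.
- holster: Black holster with the sleeve; base 120 x 85 x 12 mm, origin under its centre. Bayonet: under the collar a fixed lip stops the lugs after 3 mm of pull, except where its two slots are: 0.45 to 1.4 rad anticlockwise (seen from the handle) from the start, unseen, new each time; free within about 0.1 rad of that. Turned past them it locks again. Forced or pulled off line it binds.
- cup_mouth (a point): Centre of the mouth of the dock's grey tapered cup, 54 mm above the bench; z is up. Inside diameter 22 mm (30 mm outside), narrowing evenly to 7.6 mm at 36 mm down, matching the nose's taper. Fully home, the nose tip is 40 mm below the mouth and the middle of the handle 72 mm above it.
- dock: White charging dock, base 85 x 75 x 12 mm, fixed to the bench; origin under the cup, on the cup's axis.
- jaw: Bystander: teaching jaw model, cream base with pink gum and white teeth, 50 x 64 x 41 mm; origin under its centre. Leave alone.
- scaler: Bystander: double-ended hand scaler with orange handle, 10 mm thick, 160 mm long along its x axis, lying on the bench; origin under its centre. Leave alone.
- jar: Bystander: closed jar, 44 mm diameter, 55 mm tall; origin under its centre. Leave alone.

How it is judged:
By the outcome, as a careful person would: the job done as asked, in the order asked, and still so for the second after the job is handed in, with the robot touching nothing.
It also fails if it takes over 64 s, if anything falls off the work surface, if the arm or the gripper's body presses on something with over 40 N, if the wrist force passes 120 N, or if a joint passes its speed limit or range.

## Working session

There is one attempt and no reset: what is moved stays moved. The work goes in short steps, each a Python script; the robot and the scene stay as the last script left them, time stands still between calls to the robot, and variables do not carry over. Pictures are saved under pics/ and viewed, on a budget of 10 in all, crops included, one or two more only if the job needs it, and the job is handed in when it is done.

```bash
ls; mkdir -p pics; python3 - <<'E'
from plant import r
import cv2,numpy as np
for n in("side","top"):
    c=r.camera(n); cv2.imwrite(f"pics/{n}0.png",c["image"]); np.savez(f"pics/{n}0.npz",**{k:c[k] for k in("camera_matrix","T")},image=c["image"])
    print(n,c.keys(),c["camera_matrix"].tolist(),np.round(c["T"],3).tolist())
print(r.read_clock(),r.read_ee_rot(),r.read_contact_force())
E
```

```text
pics
side dict_keys(['image', 'camera_matrix', 'T']) [[453.51977867345596, 0.0, 321.7807920163152], [0.0, 453.51977867345596, 237.24213902798505], [0.0, 0.0, 1.0]] [[-0.93, 0.288, -0.231, 0.334], [-0.369, -0.716, 0.593, 0.604], [0.005, 0.636, 0.771, 0.791], [0.0, 0.0, 0.0, 1.0]]
top dict_keys(['image', 'camera_matrix', 'T']) [[434.92311246869, 0.0, 321.3908049717488], [0.0, 434.92311246869, 235.87125349986655], [0.0, 0.0, 1.0]] [[-0.003, 0.991, -0.134, 0.447], [-1.0, -0.007, -0.029, 0.059], [-0.03, 0.134, 0.991, 0.837], [0.0, 0.0, 0.0, 1.0]]
0.1 [ 0.86321706  1.39474713 -0.86104565] [-0.93374182  0.03924675 -0.49159276]
```

View pics/side0.png

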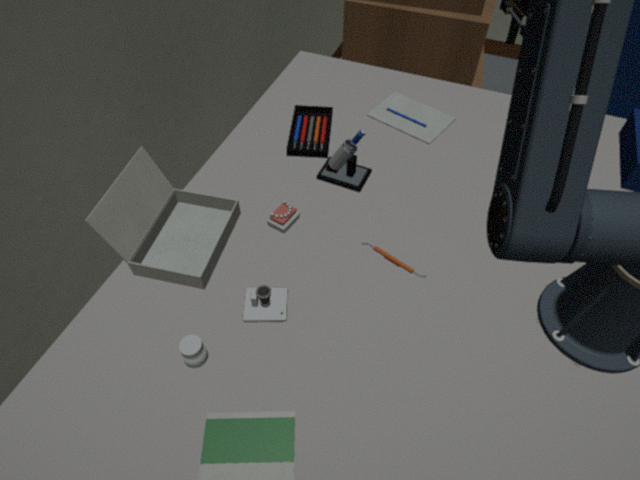

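View pics/top0.png

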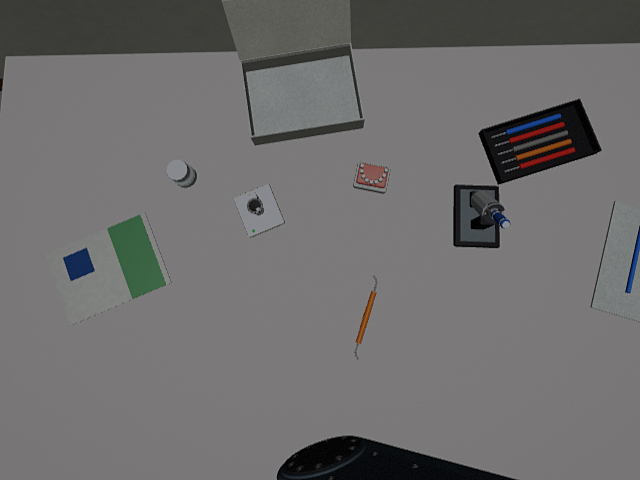

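Both views show the scene. The handpiece is at about (358,138) in side and (502,220) in top, the dock cup at (264,292) and (256,206). I'll zoom in on both for detail.

```bash
cat > h.py <<'E'
import numpy as np,cv2
def load(n): return np.load(f"pics/{n}.npz")
def ray(c,uv):
    K,T=c["camera_matrix"],c["T"]; d=np.linalg.inv(K)@[uv[0],uv[1],1]; d=T[:3,:3]@[d[0],-d[1],-d[2]]
    return T[:3,3],d/np.linalg.norm(d)
def plane(c,uv,z):
    o,d=ray(c,uv); return o+d*(z-o[2])/d[2]
def tri(c1,u1,c2,u2):
    A=np.zeros((3,3));b=np.zeros(3);R=[ray(c1,u1),ray(c2,u2)]
    for o,d in R: P=np.eye(3)-np.outer(d,d);A+=P;b+=P@o
    p=np.linalg.solve(A,b); return p,[np.linalg.norm((np.eye(3)-np.outer(d,d))@(p-o))for o,d in R]
def proj(c,p):
    T=c["T"];q=T[:3,:3].T@(np.asarray(p)-T[:3,3]);q=c["camera_matrix"]@[q[0],-q[1],-q[2]];return q[:2]/q[2]
E
python3 - <<'E'
from h import *
s,t=load("side0"),load("top0")
def crop(c,x,y,w=50,h=38,k=8): return cv2.resize(c["image"][y:y+h,x:x+w],None,fx=k,fy=k,interpolation=cv2.INTER_CUBIC)
a=np.hstack([crop(s,325,122),crop(t,470,188)]);b=np.hstack([crop(s,240,275),crop(t,232,184)])
cv2.imwrite("pics/z.png",np.clip(np.vstack([a,b]).astype(float)*1.5,0,255).astype(np.uint8))
for n,c,(x,y,w,h) in(("s",s,(325,122,50,40)),("t",t,(470,188,50,50))):
    im=c["image"][y:y+h,x:x+w].astype(int); m=((im[...,0]-im[...,2])>35).astype(np.uint8)
    ys,xs=np.nonzero(m); print(n,len(xs),xs.mean()+x,ys.mean()+y,cv2.minAreaRect(np.c_[xs+x,ys+y].astype(np.float32)))
E
```

```text
s 54 356.22222222222223 137.57407407407408 ((355.84423828125, 138.28688049316406), (4.481290817260742, 16.51675796508789), 39.80556869506836)
t 96 499.3645833333333 217.61458333333334 ((499.50006103515625, 218.00003051757812), (19.091880798339844, 9.192387580871582), 45.0)
```

View pics/z.png

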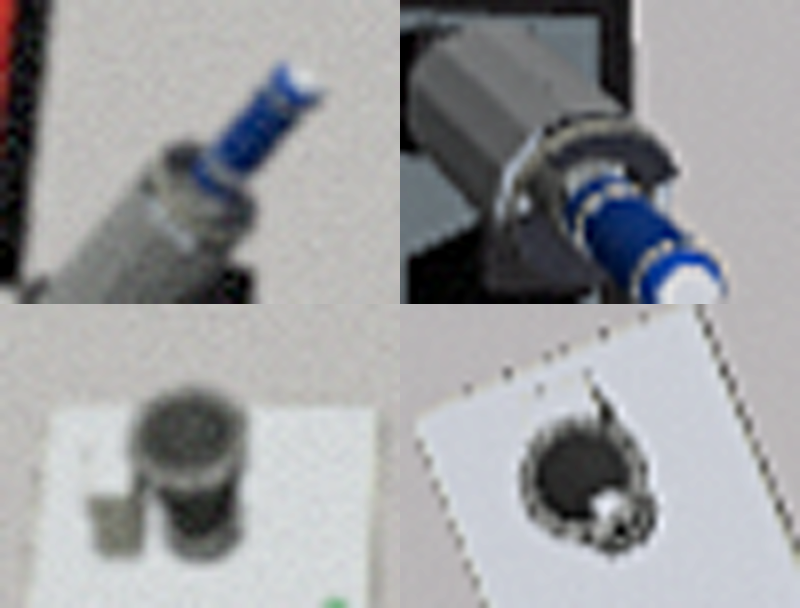

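The zoom shows the handle's axis clearly in both views, and the cup mouth as a round rim. Next I'll triangulate.

```bash
python3 - <<'E'
from h import *
s,t=load("side0"),load("top0")
f=lambda u,v,x,y:(u/8-.44+x,v/8-.44+y)
P={"top":(f(299,78,325,122),f(290,286,470,188),.1509),"base":(f(213,180,325,122),f(180,198,470,188),.1053),"cup":(f(190,133,240,275),f(178,166,232,184),.054)}
for k,(a,b,z) in P.items():
    print(k,*[np.round(v,4) for v in (*tri(s,a,t,b),plane(s,a,z),plane(t,b,z))])
# blue-masked axis fits: subpixel centroid
for n,c,(x,y,w,h) in(("s",s,(325,122,50,40)),("t",t,(470,188,50,50))):
    im=c["image"][y:y+h,x:x+w].astype(int); m=((im[...,0]-im[...,2])>35)
    ys,xs=np.nonzero(m); print(n,np.round(plane(c,(xs.mean()+x,ys.mean()+y),.128),4))
E
```

```text
top [ 0.5577 -0.2133  0.149 ] [0.0008 0.0008] [ 0.5562 -0.2109  0.1509] [ 0.5582 -0.2124  0.1509]
base [ 0.581  -0.207   0.1106] [0.0026 0.0026] [ 0.5803 -0.2136  0.1053] [ 0.5845 -0.2086  0.1053]
cup [0.6108 0.2053 0.0555] [0.0019 0.0019] [0.6094 0.2043 0.054 ] [0.613 0.206 0.054]
s [ 0.5691 -0.213   0.128 ]
t [ 0.5714 -0.2116  0.128 ]
```

```bash
cat >> h.py <<'E'
from scipy.spatial.transform import Rotation as R
def axis(h,lean=.5): return np.array([-np.sin(lean)*np.cos(h),-np.sin(lean)*np.sin(h),np.cos(lean)])
def rot(a,roll):
    "tool x=-a; z = horizontal (perp to a) turned by roll anticlockwise about +a"
    y=np.cross([0,0,1.],a); z0=y/np.linalg.norm(y) if np.linalg.norm(y)>1e-6 else np.array([0,-1.,0])
    z=R.from_rotvec(np.asarray(a)*roll).apply(z0); x=-np.asarray(a)
    return R.from_matrix(np.c_[x,np.cross(z,x),z])
E
python3 - <<'E'
from h import *
from plant import r
t,s=load("top0"),load("side0")
for c,(x,y,w,h) in((t,(445,175,62,85)),(s,(305,120,80,80))):
    im=c["image"][y:y+h,x:x+w]; m=(im.max(2)<60).astype(np.uint8)
    m=cv2.morphologyEx(m,cv2.MORPH_OPEN,np.ones((2,2)))
    n,l,st,_=cv2.connectedComponentsWithStats(m);k=1+st[1:,4].argmax();ys,xs=np.nonzero(l==k)
    w=np.array([plane(c,(u+x,v+y),.012)[:2] for u,v in zip(xs,ys)])
    print(st[k],cv2.minAreaRect((w*1000).astype(np.float32)))
a=axis(0);g=np.array([.570,-.2123,.128]);q0=np.array(r.read_joints())
for roll in(-1.57,-.8,0,1.57,3.14-.8,3.14,-2.3):
    o=[]
    for d in(0,1.5):
        q=r.inverse_kinematics(g+.051*a,rot(a,roll+d).as_rotvec()); o.append(None if q is None else np.round(q,2))
    q=r.inverse_kinematics(np.array([.611,.205,.25]),rot(np.array([0,0,1.]),roll).as_rotvec())
    print(roll,*o,'cup',None if q is None else np.round(q,2))
E
```

```text
[   9   11   51   63 1531] ((593.7467041015625, -217.6104736328125), (94.3987808227539, 119.23393249511719), 87.4697036743164)
[ 13  26  54  47 713] ((587.7548217773438, -241.25521850585938), (158.21969604492188, 117.55965423583984), 87.3691635131836)
-1.57 [-0.69  0.59  1.91  0.94  0.39  1.62] [-0.69  0.59  1.91  0.94  0.39  0.12] cup None
-0.8 [-0.69  0.59  1.91  0.94  0.39  0.85] [-0.69  0.59  1.91  0.94  0.39 -0.65] cup [0.15 0.6  1.42 0.   1.12 2.52]
0 [-0.69  0.59  1.91  0.94  0.39  0.05] [-0.69  0.59  1.91  0.94  0.39 -1.45] cup [ 0.15  0.6   1.42 -0.    1.12  1.72]
1.57 [-0.69  0.59  1.91  0.94  0.39 -1.52] None cup [0.15 0.6  1.42 0.   1.12 0.15]
2.34 [-0.69  0.59  1.91  0.94  0.39 -2.29] [-0.69  0.59  1.91  0.94  0.39  2.49] cup [ 0.15  0.6   1.42 -0.    1.12 -0.62]
3.14 None [-0.69  0.59  1.91  0.94  0.39  1.69] cup [ 0.15  0.6   1.42  0.    1.12 -1.42]
-2.3 [-0.69  0.59  1.91  0.94  0.39  2.35] [-0.69  0.59  1.91  0.94  0.39  0.85] cup [ 0.15  0.6   1.42  0.    1.12 -2.26]
```

```bash
cat >> h.py <<'E'
H=-.04
def wr(r,n=4):
    F=[];M=[]
    for _ in range(n): F.append(r.read_contact_force());M.append(r.read_torque())
    return np.mean(F,0),np.mean(M,0)
E
python3 - <<'E'
from h import *
from plant import r
a=axis(H);g=np.array([.570,-.2123,.128]);o=rot(a,0)
r.move_to(g+.131*a,o.as_rotvec())
print(r.read_clock()); b=wr(r); 
r.move_straight(g+.051*a,.1)
b2=wr(r);r.close_gripper(4);f=wr(r)
np.save("pics/b.npy",b2)
print(r.read_clock(),r.read_finger_gap()*87,*[np.round(o.inv().apply(x),2) for x in(b[0],b2[0],f[0],b2[1],f[1])])
print(o.inv().apply(np.array(r.read_tool_pos())-g-.051*a))
im=[r.camera(n)["image"] for n in("side","top")]
c=np.hstack([cv2.resize(im[0][90:190,300:400],(400,400),interpolation=2),cv2.resize(im[1][160:260,440:540],(400,400),interpolation=2)])
cv2.imwrite("pics/g1.png",np.clip(c*1.5,0,255).astype(np.uint8))
E
```

```text
1.6917
3.7833 15.451846242608982 [ 0.07 -0.22  0.72] [0.85 0.58 0.66] [-0.09 -0.    0.48] [-0.    0.   -0.29] [ 0.01 -0.04 -0.35]
[ 1.81313259e-05 -4.69900095e-05  1.47737778e-05]
```

View pics/g1.png

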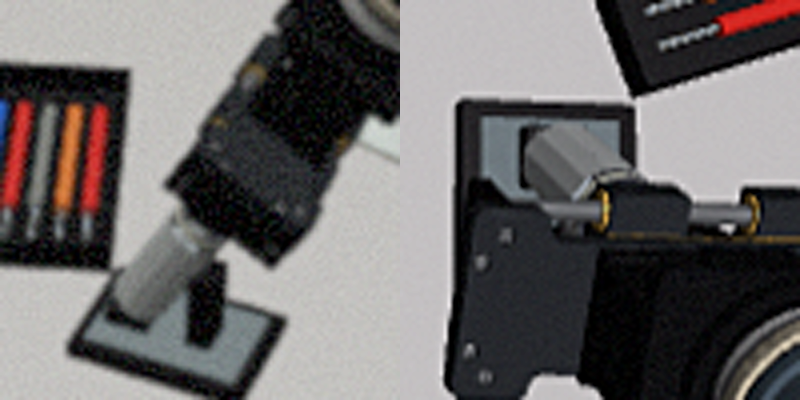

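Gap is 15.5 mm and side forces are under 1 N, so the grip is centred in the jaw direction. Next I'll check the perpendicular direction by regripping a quarter turn round, and start the turn from there.

```bash
python3 - <<'E'
from h import *
from plant import r
a=axis(H);g=np.array([.570,-.2123,.128])
r.release()
o=rot(a,-np.pi/2)
r.move_to(g+.051*a,o.as_rotvec())
b=wr(r);q0=np.array(r.read_joints());r.close_gripper(4);r.sleep(.1);f=wr(r)
print(r.read_clock(),r.read_finger_gap()*87,np.round(q0,3))
print(*[np.round(o.inv().apply(x),3) for x in(b[0],f[0],b[1],f[1])])
print('dev',o.inv().apply(np.array(r.read_tool_pos())-g-.051*a))
r.close_gripper(20);f=wr(r);print(r.read_clock(),r.read_finger_gap()*87,*[np.round(o.inv().apply(x),3) for x in f],o.inv().apply(np.array(r.read_tool_pos())-g-.051*a))
np.savez("pics/b2.npz",F=b[0],M=b[1])
E
```

```text
7.85 15.89575377261438 [-0.68   0.589  1.919  0.94   0.362  1.655]
[ 0.657 -0.123  0.628] [-0.405 -0.219  2.649] [ 0.076 -0.279 -0.102] [ 0.071 -0.64  -0.094]
dev [-5.56206924e-06 -1.88715482e-04  4.60503436e-04]
8.0667 15.241416237484307 [-1.56   0.11   2.946] [ 0.005 -0.883 -0.066] [ 1.71331634e-05 -1.85252058e-04  5.10048047e-04]
```

```bash
python3 - <<'E'
from h import *
from plant import r
a=axis(H);g=np.array([.570,-.2123,.128]);o=rot(a,-np.pi/2);z=o.apply([0,0,1]);y=o.apply([0,1,0])
b=np.load("pics/b2.npz")
for d in(.0008,.0016):
    r.move_straight(g+.051*a+d*z,.01);r.sleep(.15);f=wr(r)
    print(d,r.read_clock(),*[np.round(o.inv().apply(x),2) for x in (f[0]-b["F"],f[1]-b["M"])],o.inv().apply(np.array(r.read_tool_pos())-g-.051*a))
E
```

```text
0.0008 8.4667 [-1.28 -0.08  1.72] [ 0.05 -0.39 -0.03] [ 4.77760230e-05 -6.80317236e-05  8.09994120e-04]
0.0016 8.8667 [-0.62  0.03 -0.48] [-0.04 -0.07 -0.02] [2.45530925e-05 1.91581254e-04 1.30292505e-03]
```

```bash
cat > turn.py <<'E'
from h import *
from plant import r
a=axis(H);g=np.array([.570,-.2123,.128]);o0=rot(a,-np.pi/2);p0=g+.051*a+.0014*o0.apply([0,0,1])
def go(l,th,sp=.02): r.move_straight(p0+l*a,sp,(R.from_rotvec(a*th)*o0).as_rotvec())
def ax(): 
    f,m=wr(r,3); return -f@a,np.linalg.norm(f+a*(-f@a)),-m@a
E
python3 - <<'E'
from turn import *
r.close_gripper(25)
go(0,0);go(.0015,0);f0=ax();print("base",np.round(f0,2))
free=False
for th in(.15,.3,.45,.57,.69,.81,.93,1.05,1.17,1.29,1.41,1.5):
    r.move_to(p0+.0015*a,(R.from_rotvec(a*th)*o0).as_rotvec()); t0=ax()
    if abs(t0[2]-f0[2])>.35 or t0[1]>15: print("stiff",th,np.round(t0,2));break
    if th<.3: print(th,r.read_clock(),np.round(t0,2));continue
    fr=True
    for l in(.0025,.0035,.0045,.0055,.0065):
        go(l,th);f=ax()
        if f[0]-t0[0]>6: fr=False;break
    print(th,round(r.read_clock(),2),np.round(t0,2),"l",l,np.round(f,2),"free" if fr else "held",np.round((np.array(r.read_tool_pos())-p0)@a*1000,2),flush=True)
    if fr: free=True;break
    go(.0015,th)
print(free,r.read_finger_gap()*87)
E
```

```text
base [0.61 1.3  0.05]
0.15 9.85 [0.92 1.01 0.12]
0.3 10.87 [0.11 1.82 0.09] l 0.0045 [15.4   0.75  0.05] held 3.39
0.45 12.18 [1.25 1.32 0.04] l 0.0045 [15.99  0.57  0.08] held 3.38
0.57 13.48 [0.86 1.17 0.06] l 0.0045 [15.33  1.28  0.1 ] held 3.39
0.69 14.78 [0.8  0.52 0.03] l 0.0045 [15.44  1.15  0.03] held 3.42
0.81 16.08 [0.38 0.84 0.04] l 0.0045 [13.82  1.1   0.05] held 3.52
0.93 17.38 [0.92 0.43 0.05] l 0.0045 [12.44  0.49  0.03] held 3.66
1.05 18.68 [0.87 0.54 0.1 ] l 0.0045 [9.33 0.5  0.  ] held 4.08
1.17 20.48 [1.89 0.81 0.02] l 0.0065 [0.74 0.69 0.01] free 6.53
True 15.199267833617968
```

Released at 1.17 rad. Now I'll draw it straight out in stages, watching the forces.

```bash
python3 - <<'E'
from turn import *
th=1.17
for l in(.012,.022,.035,.05,.065,.08,.1):
    go(l,th,.04 if l<.03 else .06); f=ax(); print(l,round(r.read_clock(),2),np.round(f,2),flush=True)
    if f[0]>10 or f[1]>10: print("STOP");break
print(r.read_finger_gap()*87,np.round(r.read_joints(),2))
im=[r.camera(n)["image"] for n in("side","top")]
c=np.hstack([cv2.resize(im[0][80:200,290:410],(400,400),interpolation=2),cv2.resize(im[1][160:280,430:550],(400,400),interpolation=2)])
cv2.imwrite("pics/d1.png",np.clip(c*1.5,0,255).astype(np.uint8))
E
```

```text
0.012 20.77 [ 0.03  1.58 -0.02]
0.022 21.17 [0.73 0.93 0.03]
0.035 21.53 [2.02 1.28 0.06]
0.05 21.93 [ 1.58  0.21 -0.02]
0.065 22.33 [1.16 0.53 0.07]
0.08 22.73 [0.56 0.65 0.05]
0.1 23.22 [1.26 0.81 0.06]
15.186099452610602 [-0.75  0.38  1.96  0.69  0.51  0.71]
```

View pics/d1.png

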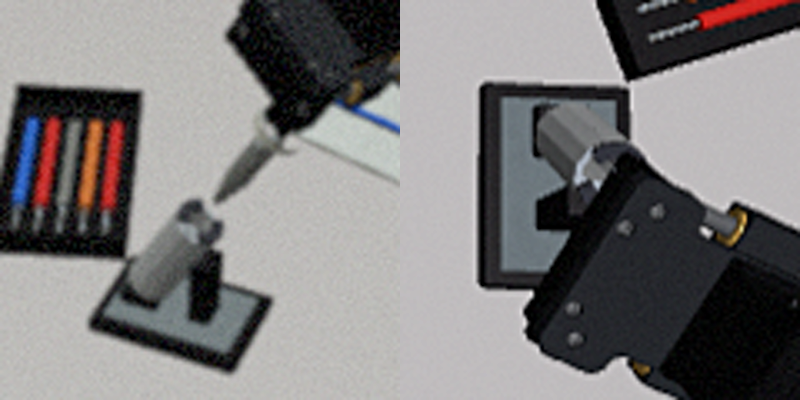

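The nose is clear of the sleeve, and the handpiece sits straight in the grip. Now I'll carry it upright to above the cup.

```bash
python3 - <<'E'
from turn import *
p=np.array(r.read_tool_pos());r.move_straight(p+[0,0,.06],.15)
C=np.array([.611,.2052,.054]);o=rot(np.array([0,0,1.]),np.pi/2).as_rotvec()
r.move_to(C+[0,0,.163+.11],o); print(r.read_clock(),np.round(r.read_joints(),2))
r.move_straight(C+[0,0,.163+.02],.12,o); print(r.read_clock(),np.round(r.read_tool_pos(),4),wr(r)[0])
im=[]
for n in("side","top"):
    c=r.camera(n);im.append(c["image"]);np.savez(f"pics/{n}1.npz",**{k:c[k] for k in("camera_matrix","T")},image=c["image"])
    print(n,proj(c,C+[0,0,.02]),proj(c,C),proj(c,C+[0,0,.05]))
c=np.hstack([cv2.resize(im[0][255:315,235:295],(480,480),interpolation=2),cv2.resize(im[1][160:260,210:310],(320,480),interpolation=2)])
cv2.imwrite("pics/c1.png",np.clip(c*1.5,0,255).astype(np.uint8))
E
```

```text
25.4333 [ 0.15  0.52  1.34 -0.    1.28  0.15]
26.3333 [0.6116 0.2051 0.2378] [ 0.03040827  0.24927249 -0.87708624]
side [261.3497579  285.51545798] [262.3666209  291.30209179] [259.75361445 276.43232912]
top [252.19979084 203.13053773] [254.23480973 205.39558305] [248.94618507 199.50916373]
```

View pics/c1.png

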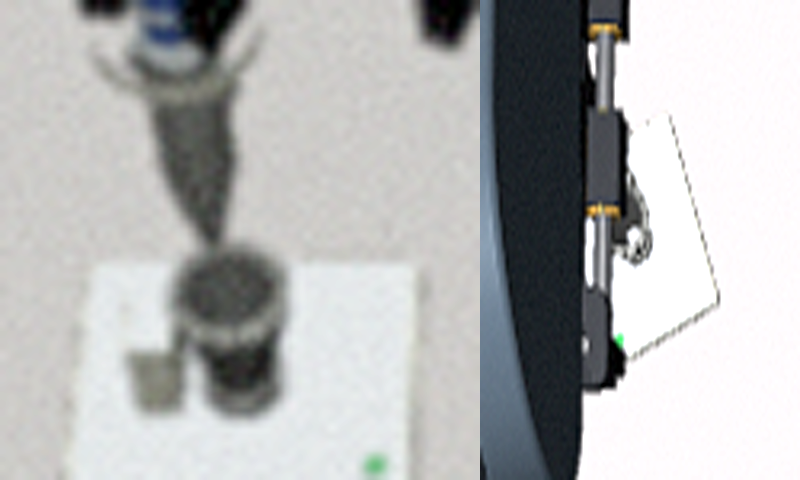

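The nose tip projects exactly where expected in the side view, so that camera agrees with the robot here. The cup rim sits about 1.2 px to the right, so I'll use the side-view cup position (0.609, 0.2044). Next I'll lower it compliantly.

```bash
cat > low.py <<'E'
from h import *
from plant import r
o=rot(np.array([0,0,1.]),np.pi/2).as_rotvec()
def lower(xy,z,zend,step,fmax,n=60):
    f0=np.load("pics/f0.npy");k=0
    while z>zend and k<n:
        z-=step;k+=1; r.move_straight([*xy,z],.03,o); f=wr(r,3)[0]-f0
        if k%4==0 or np.abs(f).max()>3: print(round(r.read_clock(),2),np.round(z,4),np.round(xy,4),np.round(f,2),np.round(r.read_tool_pos(),4),flush=True)
        if f[2]>fmax: break
        xy=xy+np.where(np.abs(f[:2])>1,np.clip(f[:2]/8000,-.0007,.0007),0)
    return xy,z
E
python3 - <<'E'
from low import *
xy=np.array([.6091,.2044]);r.move_straight([*xy,.237],.05,o);r.sleep(.2)
np.save("pics/f0.npy",wr(r,6)[0])
xy,z=lower(xy,.237,.181,.003,6)
print(xy,z,r.read_finger_gap()*87)
E
```

```text
27.88 0.225 [0.6089 0.2044] [-0.44 -1.45 -0.38] [0.6088 0.2044 0.2247]
28.88 0.213 [0.6088 0.2042] [-1.09 -0.03 -0.44] [0.6086 0.2042 0.2127]
29.88 0.201 [0.6083 0.2041] [-0.32 -0.02  0.49] [0.6081 0.204  0.2007]
30.88 0.189 [0.6083 0.2041] [-0.58 -1.51  0.28] [0.6081 0.204  0.1887]
[0.60829032 0.20387274] 0.17999999999999994 15.250513927734964
```

```bash
python3 - <<'E'
from low import *
xy,z=lower(np.array([.6083,.2039]),.180,.1745,.0007,7)
print(xy,z,r.read_finger_gap()*87)
c=r.camera("side");np.savez("pics/side2.npz",**{k:c[k] for k in("camera_matrix","T")},image=c["image"])
cv2.imwrite("pics/l1.png",np.clip(cv2.resize(c["image"][240:320,225:305],(560,560),interpolation=2)*1.5,0,255).astype(np.uint8))
E
```

```text
32.63 0.1772 [0.6093 0.2039] [2.67 0.93 2.69] [0.6095 0.204  0.1773]
33.13 0.1758 [0.6099 0.2041] [2.26 0.75 3.46] [0.6099 0.2041 0.1758]
33.38 0.1751 [0.6102 0.2041] [1.87 0.71 5.36] [0.6101 0.2041 0.1755]
33.63 0.1744 [0.6104 0.2041] [0.31 1.44 9.42] [0.6103 0.2042 0.1754]
[0.61039027 0.20408399] 0.17439999999999994 15.167605136287284
```

View pics/l1.png

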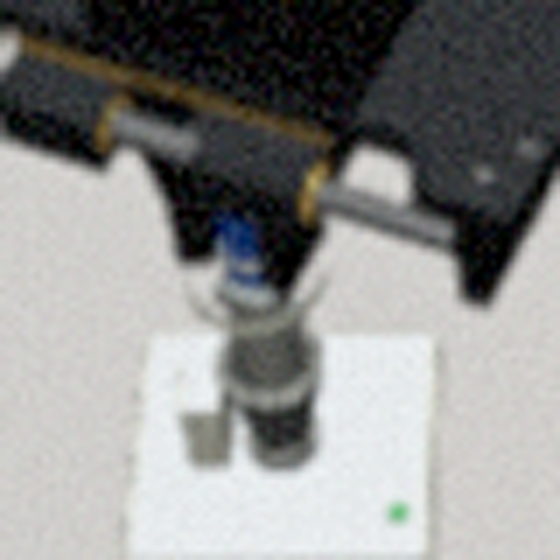

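Firm vertical stop at z≈0.1754 with almost no side force, and the nose is centred in the cup. I'll unload, release and retreat.

```bash
python3 - <<'E'
from low import *
xy=np.array([.6104,.2042]);r.move_straight([*xy,.1754],.02,o);print(wr(r)[0]-np.load("pics/f0.npy"))
r.release();r.sleep(.2);print(wr(r)[0]-np.load("pics/f0.npy"))
r.move_straight([*xy,.28],.12,o)
p=np.array(r.read_tool_pos())
r.move_to([.45,.0,.40],o);print(r.read_clock())
im=[]
for n in("side","top"):
    c=r.camera(n);im.append(c["image"]);C=np.array([.6103,.2042,.054])
    print(n,[np.round(proj(c,C+[0,0,h]),1) for h in(0,.032+.008,.046,.098)])
c=np.hstack([cv2.resize(im[0][230:330,215:305],(432,480),interpolation=2),cv2.resize(im[1][155:255,205:280],(360,480),interpolation=2)])
cv2.imwrite("pics/e1.png",np.clip(c*1.5,0,255).astype(np.uint8)); cv2.imwrite("pics/e_top.png",im[1])
E
```

```text
[0.97893683 1.77010337 5.66832359]
[-1.13938219 -0.19159165  1.11563667]
37.5917
side [array([262.9, 291. ]), array([260.9, 279.2]), array([260.6, 277.4]), array([257.6, 260.5])]
top [array([254.8, 205.8]), array([250.6, 201.1]), array([250. , 200.4]), array([243.8, 193.5])]
```

View pics/e1.png

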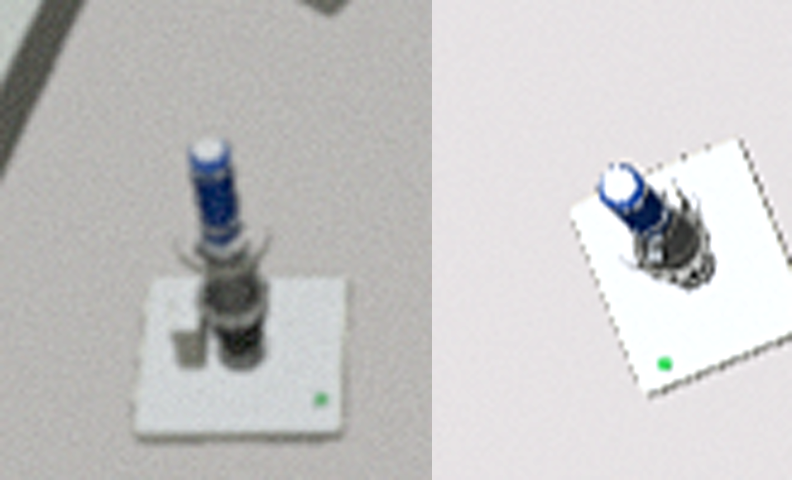

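The handpiece stands upright. Its top end is at side (258.3,260.2) against a predicted (257.6,260.5), and at top (244.2,193.6) against (243.8,193.5), which agrees with fully home. I'll do a quick check on the bystanders by image difference, then hand in.

```bash
python3 - <<'E'
from h import *
from plant import r
a=load("top0")["image"];b=cv2.imread("pics/e_top.png")
for n,(x,y,w,h) in dict(jaw=(350,158,45,38),scaler=(350,270,32,92),jar=(163,155,36,36)).items():
    print(n,np.abs(a[y:y+h,x:x+w].astype(int)-b[y:y+h,x:x+w]).mean().round(2),[np.round(cv2.phaseCorrelate(*(i[y:y+h,x:x+w].mean(2) for i in(a,b)))[0],2)])
r.sign_off();print(r.read_clock())
E
```

```text
jaw 42.05 [array([ 0.3 , -1.25])]
scaler 52.28 [array([6.04, 0.15])]
jar 28.63 [array([0.  , 0.03])]
the job is handed in; nothing more can be done
the job is handed in; nothing more can be done
```

View pics/e_top.png

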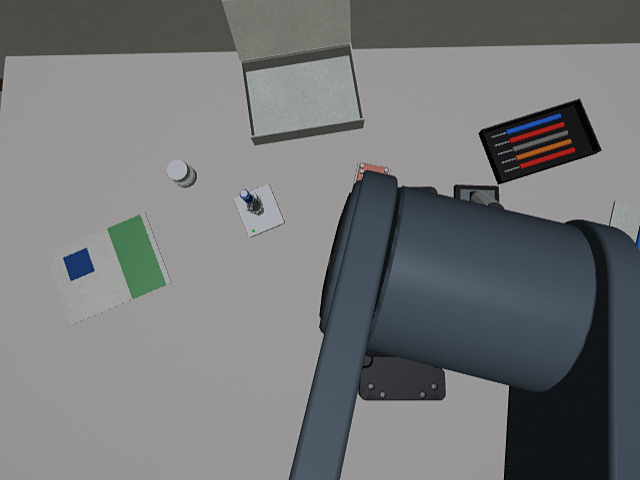

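The handpiece is out of its sleeve and standing upright, nose down, in the dock cup. I let go of it, backed the arm away and handed the job in at about 38 s.

- **Unlocking:** I gripped the handle in line with the sleeve and turned it anticlockwise in small steps, with a light pull at each from 0.3 rad on. It was held up to 1.05 rad and came free at 1.17 rad. The pulls while it was held reached about 16 N at most, and the handle slipped slightly in the grip.
- **Drawing out:** I pulled it 100 mm straight along the sleeve's axis. The axial and side forces stayed at about 2 N or less, and the picture showed the nose clear of the mouth.
- **Placing:** I lowered it step by step, following the side forces, to a firm stop at about 9 N with 1.5 N or less sideways. I eased off to about 6 N before opening the fingers.
- **Final check of the handpiece:** in both views its top end was within about 1 px (under 2 mm) of where a fully home, upright handpiece should be. I did not check its depth by touch after letting go.
- **Bystanders:** the automatic image comparison was inconclusive. The arm hid the scaler and most of the jaw in the last top view, so their differences (42 and 52 grey levels) mean nothing. The jar showed no shift, though its raw difference was 28.6 grey levels, and I did not look into why. The visible edge of the jaw looks in place. The scaler was not seen in that view. No contact with the jaw or the scaler was planned, and none showed in the force readings I took, but I did not read forces during the carry past them.

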